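# Dock the slide shuttle until its dog trips the limit switch

## Robot

A 6-joint arm with a two-finger parallel gripper is mounted at the origin on a cart in front of the work surface, level with it; the furniture and walls round the work are solid. World frame = base frame: x ahead of the robot, y to its left, z up, the work surface at z = 0. Lengths are in mm, angles in rad, forces in N, time in s.
With the tool pointing down it reaches from about 350 to 950 mm from the base axis. Payload 17.4 kg.
Tool frame: the origin (TCP) lies midway between the tips of the shut fingers; the grasp point (between the pads) lies 19 mm behind it; z points along the fingers, y is the line along which they close (so a half turn about z gives the same grasp; the last joint's range is limited). The gripper opens to 93 mm and grips with 3 to 60 N. Pads are 15 mm wide; open, the fingers measure 128 mm over their backs; the gripper's body (75 mm by 188 mm) begins 65 mm behind the grasp point.
Start: joints at [-1.258, 0.116, 1.442, -0, 1.584, -0.038], TCP at [231.954, -633.9, 218.646] pointing down, gripper open.
Joint ranges: [-2.83, 2.83], [-0.83, 2.19], [0.07, 2.5], [-1.14, 4.28], [0.01, 3], [-2.97, 2.97]. Speed limits (rad/s): [1.89, 1.89, 2.22, 3.14, 3.14, 3.14].

## Interface

Orientations are given as a rotation vector (axis times angle).
In Python, from workcell import bot gives the robot as it stands. Calls block until the motion is done:
- bot.move_ptp(position, orientation): joint-space move of the TCP to a pose.
- bot.move_l(position, ori=None, vel=150, guard=None): straight line of the TCP; ori=None keeps the orientation; vel is the mean speed in mm/s. With guard (N) it stops when the force on the tool has changed by that much, and returns True; else False.
- bot.goto_joints(angles): joint-space move.
- bot.gripper_open() and bot.grasp(): open the fingers fully, or close them until they stop; the grip force is fixed at half the most.
- bot.hold(seconds).
- bot.inverse_kinematics(position, orientation): joint angles nearest the present ones, or None.
- bot.observe(): the state.
- bot.capture(name): name is "side" or "top" or "wrist"; returns the picture (384x512x3 uint8, blue, green, red); there is no depth.
- bot.camera_params(name): a dict with "vfov" (degrees; the focal length in pixels is half the picture's height over the tangent of half this angle, whatever the lens; pixels are square), "cx", "cy" (the principal point, pixels), "rvec" (rotation vector, rad) and "tvec" (3), from world to camera coordinates, as OpenCV has them. Camera axes: x right, y down, z forward; pixel columns grow to the right and rows downward; lengths in mm; the calibration is good to about 2 mm. A picture is of the moment at which its call begins: read the wrist's pose just before it. camera_params takes no time and is no camera call; for the wrist camera it gives the pose at the moment of the call.
A pose or a line that the arm cannot do raises bot.PlanningError and nothing moves.
- bot.sign_off(): hands the job in; it is judged then, once.
The state is a dict: "time": time; "q": joint angles; "dq": joint speeds; "joint_efforts": joint torques, N m; "tool_pos": TCP position; "tool_rot": TCP orientation; "contact_force": force on the tool from outside, world axes, zero at the start; "torque": the same for the moment, N m; "opening": finger opening in mm; "gripper_force": force on a finger pad.
Only numpy, scipy, OpenCV 4.12 (cv2) and the standard library are available. Lean on these libraries where they do the work, as an engineer would, in place of code of your own. Each camera call takes 0.05 s, during which the arm holds its last target. There are 200 camera calls.

## Task

Turn the slide shuttle (it has a fin to hold it by) so that its dog faces the docking station, and slide it straight into the lane between the two guide rails until the dog pushes the roller arm of the limit switch aside by about 35 degrees (it trips at 20 and must never be pushed past 50). Leave the shuttle standing flat in the lane and holding the switch tripped; push the arm with the shuttle only, keep the gripper off the station, and leave the other things on the desk alone.

Things in the scene. Friction and masses are not known exactly. Their poses are not given: they have to be found in the camera images.
- dock: docking station, fixed on the desk. Origin: on the desk, mid mouth of the lane; x runs inward along the lane, y to its left. Two aluminium guide rails, 20 mm high, x = 0 to 135 mm, inner faces at y = +-38 mm, with flared ends opening to 115 mm at x = -35. The desk is the lane's floor. On its right a grey limit switch, x = 113 to 199, y = -58 to -102, 35 mm high, with the roller arm on top
- roller_arm (a joint): angle (rad) of the switch's arm: steel bar 84 mm from pivot to roller, 46 to 50 mm above the desk, turning about a vertical axis. At 0 it lies square across the lane; it grows as the roller is pushed inward (station +x). A weak spring (under 1.2 N at the roller) returns it. Trips at 0.35 (20 deg), works at about 0.6 (35 deg), overstrained past 0.87 (50 deg), end stop 1.2
- roller (a point): centre of the white roller at the end of the arm, 38 mm above the desk: upright cylinder 22 mm in diameter, 30 to 46 mm above the desk. With the arm at 0 it is at x = 141, y = +2 mm in the station frame; the arm's pivot is at x = 141, y = -82 mm
- shuttle: slide shuttle, loose, 0.5 to 0.7 kg: aluminium block 110 (x) x 70 (y) x 36 mm with two glass slides and a black upright fin on top; on its +x end a black block, the dog, 30 mm long, 52 wide, 6 to 42 mm above the desk. Origin: centre of the aluminium block's underside; x points out of the dog end, z up. It slides on the desk; friction holds it against the switch's spring
- fin (a point): grip point on the shuttle's fin, 68 mm above the shuttle's underside, 8 mm behind its centre (x = -8 mm). The fin is 70 mm long (x), 18 mm thick (y), from 36 to 82 mm above the underside: pinch it across its thickness
- dog (a point): middle of the dog's flat front face, which meets the roller: x = 85 mm, z = 36 mm in the shuttle frame
- weigh_boat: bystander: shallow white plastic weighing boat 65x65x14 mm, loose; origin under its centre
- bottle_small: bystander: small brown bottle with white cap, 56 mm wide, 118 mm high, loose; origin under its centre
- petri_dish: bystander: flat round dish with red streaks, 87 mm wide, 14 mm high, loose; origin under its centre
Mind the look-alikes: they are no part of the job. What is shaped like the shuttle but blue is not meant.

How it is judged:
By the outcome, as a careful person would: the job done as asked, in the order asked, and still so for the second after the job is handed in, with the robot touching nothing.
It also fails if it takes over 42 s, if anything falls off the work surface, if the arm or the gripper's body presses on something with over 40 N, if the wrist force passes 120 N, or if a joint passes its speed limit or range.

## Working session

There is one attempt and no reset: what is moved stays moved. The work goes in short steps, each a Python script; the robot and the scene stay as the last script left them, time stands still between calls to the robot, and variables do not carry over. Pictures are saved under pics/ and viewed, at most 10 in all, crops included, and the job is handed in when it is done.

```bash
mkdir -p pics; ls
python3 - <<'E'
from workcell import bot
import cv2
for n in ("side","top"):
    cv2.imwrite(f"pics/{n}0.png",cv2.resize(bot.capture(n),(800,600)))
    print(n,bot.camera_params(n))
print(bot.observe())
E
```

```text
pics
side {'vfov': 43.8725839205095, 'cx': 251.27672772296052, 'cy': 196.8823290751093, 'rvec': array([ 0.75755608, -2.46530832,  1.25465908]), 'tvec': array([ 663.50501369,   65.13615536, 1271.68093395])}
top {'vfov': 48.82603062093204, 'cx': 255.00945174389207, 'cy': 187.20329638559733, 'rvec': array([ 2.16554626, -2.21082525,  0.10454258]), 'tvec': array([ 388.52623081,  535.60875877, 1068.85097693])}
{'time': 0.1, 'q': array([-1.25781477e+00,  1.16440608e-01,  1.44215123e+00,  2.01217775e-06,
        1.58399262e+00, -3.77774849e-02]), 'dq': array([ 5.71044703e-04, -1.65626940e-03, -2.43116848e-03, -8.86332659e-05,
       -3.70726942e-06, -3.82565458e-04]), 'joint_efforts': array([ 3.36561592e-03, -7.22894454e+01, -6.23866653e+01,  7.83327478e-02,
        2.27574748e-02, -6.98974736e-05]), 'tool_pos': array([ 231.89323152, -633.74239021,  218.00658331]), 'tool_rot': array([-3.09243420e+00, -5.47979474e-01,  2.10502276e-04]), 'contact_force': array([-8.19081332e-01,  7.42282271e-05, -3.93259457e-01]), 'torque': array([-0.01114865, -0.06321096,  0.03854822]), 'gripper_force': 0.0, 'opening': 93.32532414281927}
```

View pics/top0.png

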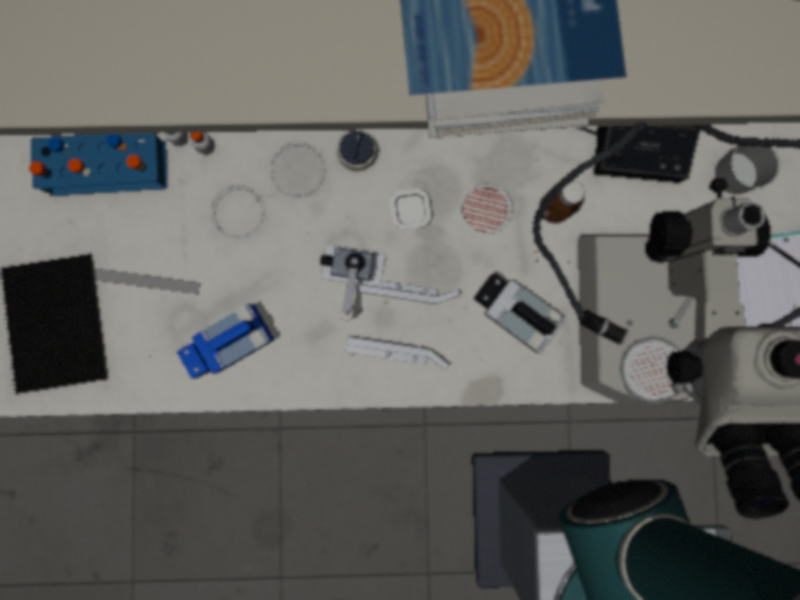

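View pics/side0.png

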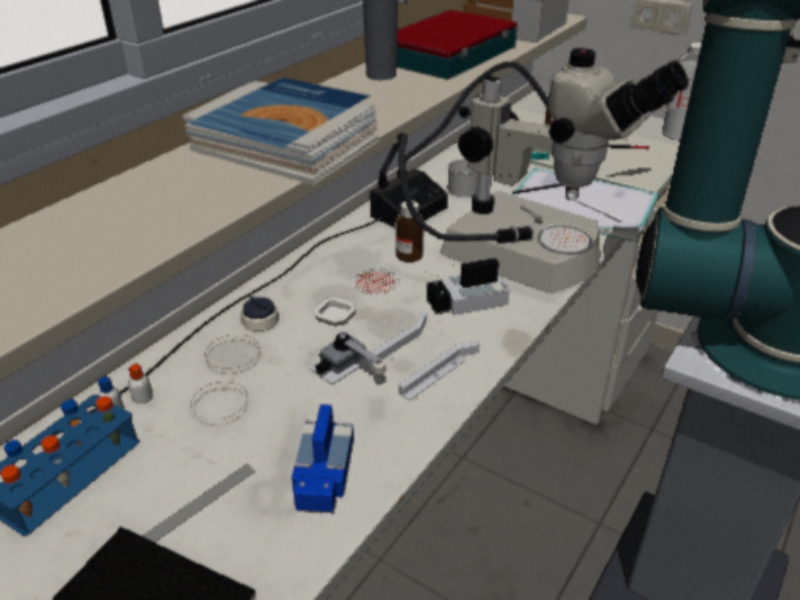

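The top view (800x600 scale) shows the shuttle at (520,312), with its dog at (490,288) and its black fin at (533,318). The rails run from (450,295)/(440,358) at the mouth to (350,290)/(350,345), and the roller is near (348,312). The blue look-alike is at (228,340). The gooseneck lamp and microscope stand to the right of the shuttle.

```bash
cat > h.py <<'E'
import numpy as np, cv2
from workcell import bot
from scipy.spatial.transform import Rotation as R
def cam(n):
    p=bot.camera_params(n); f=192/np.tan(np.radians(p['vfov'])/2)
    K=np.array([[f,0,p['cx']],[0,f,p['cy']],[0,0,1]]); M=R.from_rotvec(p['rvec']).as_matrix()
    return K,M,np.array(p['tvec'],float)
def ray(c,uv):
    K,M,t=c; d=M.T@np.linalg.solve(K,[uv[0],uv[1],1]); return -M.T@t,d/np.linalg.norm(d)
def onz(c,uv,z):
    o,d=ray(c,uv); return o+d*(z-o[2])/d[2]
def tri(c1,a,c2,b):
    o,d=ray(c1,a);p,e=ray(c2,b); s=np.linalg.lstsq(np.c_[d,-e],p-o,rcond=None)[0]
    x,y=o+d*s[0],p+e*s[1]; return (x+y)/2,np.linalg.norm(x-y)
def proj(c,X):
    K,M,t=c; v=K@(M@np.asarray(X,float)+t); return v[:2]/v[2]
def down(yaw): # tool down, tool y axis along world yaw
    y=np.array([np.cos(yaw),np.sin(yaw),0]); z=np.array([0,0,-1.]); 
    return R.from_matrix(np.c_[np.cross(y,z),y,z]).as_rotvec()
E
python3 - <<'E'
from h import *
np.set_printoptions(precision=1,suppress=True)
t,s=cam("top"),cam("side"); k=.64
for n,uv,z in [("dog",(490,288),42),("fin",(533,318),82),("shR",(548,350),36),("roller",(348,316),46),("pivot",(354,262),50),("railL mouth",(460,293),20),("railL bend",(435,299),20),("railL in",(362,285),20),("railR bend",(428,352),20),("railR in",(348,345),20),("blue",(228,340),40),("lamp",(605,325),60),("lampmid",(540,235),150),("scopebase corner",(582,385),0),("head",(700,440),200),("frontedge",(450,408),0),("boat",(410,208),0),("bottle",(565,205),60)]:
    print(n,onz(t,np.array(uv)*k,z))
print("fin",tri(t,np.array((533,318))*k,s,np.array((480,268))*k))
print("lamphead tip",tri(t,np.array((587,316))*k,s,np.array((500,236))*k))
print("lamphead end",tri(t,np.array((622,334))*k,s,np.array((528,234))*k))
# gooseneck: leftmost from top
for uv in [(400,135),(450,100),(500,65),(540,90),(410,180),(430,225),(470,238)]:
    print(uv,[ (z,onz(s,np.array(uv)*k,z)[:2],proj(t,onz(s,np.array(uv)*k,z))/k) for z in (60,120,200,280)])
o=bot.observe();K,M,tt=cam("wrist");T=R.from_rotvec(o['tool_rot']).as_matrix()
print("cam in tool",T.T@(-M.T@tt-o['tool_pos']),T.T@M.T)
E
```

```text
dog [546.  229.9  42. ]
fin [494.7 170.9  82. ]
shR [444.3 138.5  36. ]
roller [505.3 459.2  46. ]
pivot [591.5 448.   50. ]
railL mouth [540.6 276.2  20. ]
railL bend [531.5 317.6  20. ]
railL in [557. 437.  20.]
railR bend [445.1 331.2  20. ]
railR in [459.2 461.5  20. ]
blue [471.2 651.5  40. ]
lamp [482.1  52.2  60. ]
lampmid [613.1 171.1 150. ]
scopebase corner [384.7  75.4   0. ]
head [320.5 -23.8 200. ]
frontedge [351.9 296.    0. ]
boat [687.9 354.5   0. ]
bottle [675.7 107.8  60. ]
fin (array([495.8, 168.6,  69.9]), np.float64(1.472244143099286))
lamphead tip (array([496.7,  92.9,  99.4]), np.float64(3.058809070684798))
lamphead end (array([467.5,  34.9,  85. ]), np.float64(0.9661569991964883))
(400, 135) [(60, array([ 964.8, -269.7]), array([785.6,  28.1])), (120, array([ 885.7, -151.8]), array([736.8,  59.9])), (200, array([780.3,   5.4]), array([660.7, 109.5])), (280, array([674.9, 162.6]), array([568.2, 169.8]))]
(450, 100) [(60, array([ 984.5, -546.3]), array([949.8,  14.4])), (120, array([ 903.8, -406.1]), array([898.1,  46.3])), (200, array([ 796.3, -219.1]), array([8
[... 597 characters left out ...]
5])), (120, array([740.5,  28. ]), array([625.8, 153.8])), (200, array([652.1, 164.1]), array([552.1, 201.2])), (280, array([563.7, 300.2]), array([462.7, 258.7]))]
(430, 225) [(60, array([663.2,  71.8]), array([587.6, 212.3])), (120, array([608.5, 162.1]), array([541.5, 241.2])), (200, array([535.6, 282.6]), array([469.6, 286.4])), (280, array([462.6, 403. ]), array([382.4, 341.1]))]
(470, 238) [(60, array([571.5,  71.7]), array([590.2, 269.1])), (120, array([524.2, 162.1]), array([543.7, 297.1])), (200, array([461.1, 282.5]), array([471.3, 340.7])), (280, array([398. , 402.9]), array([383.4, 393.6]))]
cam in tool [  65.2    1.  -165.2] [[-0.  -1.  -0.2]
 [ 1.  -0.   0. ]
 [-0.  -0.2  1. ]]
```

Run:
```python
from h import *
np.set_printoptions(precision=1,suppress=True)
t,s=cam("top"),cam("side"); k=.64
T=lambda a,b:tri(t,np.array(a)*k,s,np.array(b)*k)
print("scope knob",T((785,355),(582,55)))
print("eyepiece R",T((755,500),(678,75)))
print("arm column knob",T((718,185),(490,80)))
print("neck top",T((640,130),(402,140)))
for o in [(231.9,-633.7,500),(480,230,350),(350,150,500),(490,300,300),(500,170,250)]:
    for yaw in (0,np.pi/2,-np.pi/2,np.pi,2.3,-.8):
        q=bot.inverse_kinematics(np.array(o,float),down(yaw)); print(o,round(yaw,2),q)
for n in ("top","side"):
    im=bot.capture(n)
    (x,y,w,h)=(290,130,120,110) if n=="top" else (220,120,130,90)
    c=cv2.resize(im[y:y+h,x:x+w],None,fx=5,fy=5,interpolation=cv2.INTER_CUBIC); cv2.imwrite(f"pics/{n}_c.png",c)
```

```text
scope knob (array([435.9, -21.9, 411.7]), np.float64(5.453357193559779))
eyepiece R (array([277.2,  14.4, 413.7]), np.float64(28.549273726190137))
arm column knob (array([618.2,  -8. , 339.7]), np.float64(44.36300105050091))
neck top (array([749.8,  40.7, 209. ]), np.float64(3.481927613345175))
(231.9, -633.7, 500) 0 [-1.3  0.2  0.9  0.   2.  -1.3]
(231.9, -633.7, 500) 1.57 [-1.3  0.2  0.9  0.   2.  -2.8]
(231.9, -633.7, 500) -1.57 [-1.3  0.2  0.9 -0.   2.   0.3]
(231.9, -633.7, 500) 3.14 [-1.3  0.2  0.9  0.   2.   1.9]
(231.9, -633.7, 500) 2.3 [-1.3  0.2  0.9 -0.   2.   2.7]
(231.9, -633.7, 500) -0.8 [-1.3  0.2  0.9  0.   2.  -0.5]
(480, 230, 350) 0 [ 0.4 -0.2  1.5 -0.   1.8  0.4]
(480, 230, 350) 1.57 [ 0.4 -0.2  1.5 -0.   1.8 -1.2]
(480, 230, 350) -1.57 [ 0.4 -0.2  1.5 -0.   1.8  2. ]
(480, 230, 350) 3.14 [ 0.4 -0.2  1.5  0.   1.8 -2.7]
(480, 230, 350) 2.3 [ 0.4 -0.2  1.5  0.   1.8 -1.9]
(480, 230, 350) -0.8 [ 0.4 -0.2  1.5 -0.   1.8  1.2]
(350, 150, 500) 0 [ 0.3 -0.4  1.5 -0.   2.1  0.3]
(350, 150, 500) 1.57 [ 0.3 -0.4  1.5 -0.   2.1 -1.2]
(350, 150, 500) -1.57 [ 0.3 -0.4  1.5 -0.   2.1  1.9]
(350, 150, 500) 3.14 [ 0.3 -0.4  1.5  0.   2.1 -2.8]
(350, 150, 500) 2.3 [ 0.3 -0.4  1.5 -0.   2.1 -2. ]
(350, 150, 500) -0.8 [ 0.3 -0.4  1.5 -0.   2.1  1.1]
(490, 300, 300) 0 [ 0.5 -0.1  1.5 -0.   1.7  0.5]
(490, 300, 300) 1.57 [ 0.5 -0.1  1.5 -0.   1.7 -1.1]
(490, 300, 300) -1.57 [ 0.5 -0.1  1.5 -0.   1.7  2.1]
(490, 300, 300) 3.14 [ 0.5 -0.1  1.5  0.   1.7 -2.6]
(490, 300, 300) 2.3 [ 0.5 -0.1  1.5  0.   1.7 -1.8]
(490, 300, 300) -0.8 [ 0.5 -0.1  1.5 -0.   1.7  1.3]
(500, 170, 250) 0 [ 0.3 -0.2  1.7 -0.   1.6  0.3]
(500, 170, 250) 1.57 [ 0.3 -0.2  1.7 -0.   1.6 -1.3]
(500, 170, 250) -1.57 [ 0.3 -0.2  1.7 -0.   1.6  1.9]
(500, 170, 250) 3.14 [ 0.3 -0.2  1.7  0.   1.6 -2.9]
(500, 170, 250) 2.3 [ 0.3 -0.2  1.7 -0.   1.6 -2. ]
(500, 170, 250) -0.8 [ 0.3 -0.2  1.7 -0.   1.6  1.1]
```

View pics/top_c.png

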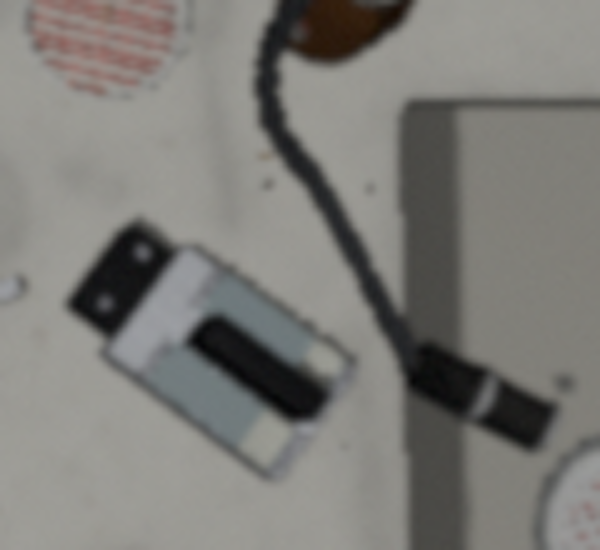

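View pics/side_c.png

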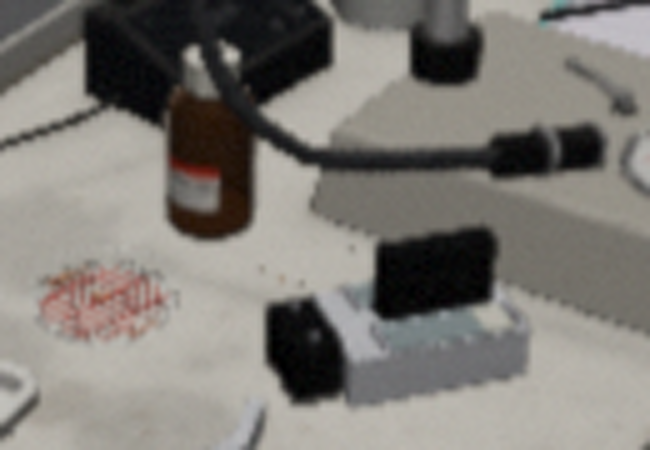

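The top crop shows the fin from (205,335) to (315,405), the dog at lower z around (120,275), and the neck running (270,120)→(340,230)→(415,365). The side crop shows the neck as a dark line at (300,155)–(490,155), above and behind the shuttle.

Run:
```python
from h import *
np.set_printoptions(precision=1,suppress=True)
t,s=cam("top"),cam("side")
tp=lambda a:np.array(a)/5+(290,130); sp=lambda a:np.array(a)/5+(220,120)
ctl=np.array([(275,40),(268,90),(275,125),(310,170),(340,230),(375,295),(415,365),(450,380),(545,425)],float)
C=np.concatenate([np.linspace(a,b,40) for a,b in zip(ctl,ctl[1:])])
for uv in [(205,30),(225,85),(250,125),(300,155),(350,160),(400,158),(450,157),(490,155),(600,150)]:
    best=min(((tri(t,tp(c),s,sp(uv))) for c in C),key=lambda r:r[1]); print(uv,best)
a,b=onz(t,tp((197,328)),82),onz(t,tp((322,412)),82); print("fin",a,b,(a+b)/2,np.degrees(np.arctan2(*(a-b)[1::-1])))
print(tri(t,tp((260,367)),s,sp((435,240))))
q=bot.inverse_kinematics(np.array([231.9,-633.7,560.]),bot.observe()['tool_rot']); bot.goto_joints(q)
q[0]=.35; q[5]=-1.2; bot.goto_joints(q); print(bot.observe()['tool_pos'],bot.observe()['time'])
bot.move_ptp(np.array([450,270,330.]),down(np.pi/2))
print(bot.observe()['time'],bot.camera_params("wrist")); w=cam("wrist")
cv2.imwrite("pics/w1.png",bot.capture("wrist")); np.save("w1.npy",np.array(w,dtype=object),allow_pickle=True)
```

```text
(205, 30) (array([640.7, 179.9, 175.9]), np.float64(9.23560597346095))
(225, 85) (array([639. , 169.2, 136.7]), np.float64(0.17791085166768156))
(250, 125) (array([623.1, 166.9, 114.4]), np.float64(0.018874516790577483))
(300, 155) (array([598.5, 150.8,  94.5]), np.float64(0.10259095027284412))
(350, 160) (array([573.3, 136. ,  92.1]), np.float64(0.07476500325391623))
(400, 158) (array([546.4, 124.8,  96.8]), np.float64(0.19767771167275833))
(450, 157) (array([520.5, 112.8, 100.1]), np.float64(0.10395083491916697))
(490, 155) (array([499.7, 103. , 103.4]), np.float64(0.3396043069352931))
(600, 150) (array([463.4,  31.8,  83.9]), np.float64(1.423472978958713))
fin [514.5 198.7  82. ] [472.6 139.5  82. ] [493.5 169.1  82. ] 54.693292645671086
(array([496.1, 169.5,  82. ]), np.float64(2.7166201707537967))
[624.9 254.6 560. ] 4.8833
6.0 {'vfov': 58.918052751639095, 'cx': 253.55300648353256, 'cy': 197.60497894346742, 'rvec': array([-2.1, -2.1, -0.3]), 'tvec': array([-269.4, -491.9,  388.9])}Traceback (most recent call last):
  File "<stdin>", line 15, in <module>
ValueError: could not broadcast input array from shape (3,3) into shape (3,)
```

View pics/w1.png

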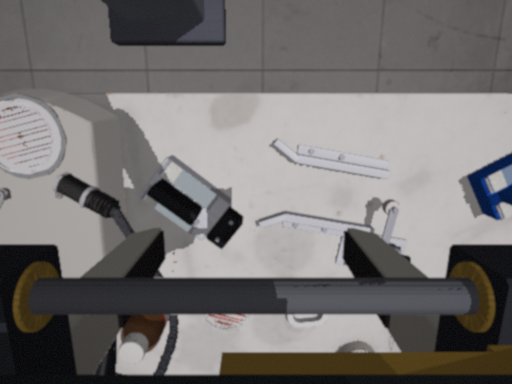

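The wrist view shows the shuttle at (195,200) with its dog at (225,228). The rails run (275,143)→(388,172) and (258,222)→(405,243), the roller is at (390,206), and the lamp head is at (88,195). I'll zoom in on the station.

Run:
```python
from h import *
import pickle
w=cam("wrist"); im=bot.capture("wrist"); pickle.dump((w,im),open("w1.pkl","wb"))
c=im[130:270,250:420]; c=cv2.resize(c,None,fx=4.7,fy=4.2,interpolation=cv2.INTER_CUBIC) if 0 else cv2.resize(c,None,fx=4,fy=4,interpolation=cv2.INTER_CUBIC)
c=cv2.convertScaleAbs(c,alpha=1.1); cv2.imwrite("pics/w1c.png",c)
```

```text
(no output)
```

View pics/w1c.png

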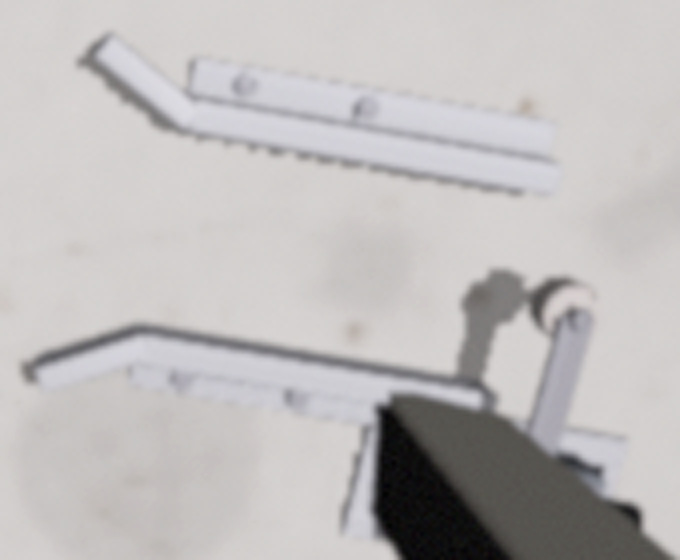

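The crop shows the upper rail's inner top edge along (185,131)→(520,192), and the lower rail's dark inner face along (140,328)→(490,386). The roller top is at (568,300). I'll locate these edges at sub-pixel level with intensity profiles.

Run:
```python
from h import *
import pickle
np.set_printoptions(precision=1,suppress=True,linewidth=150)
w,im=pickle.load(open("w1.pkl","rb")); g=cv2.cvtColor(im,cv2.COLOR_BGR2GRAY).astype(float)
g=cv2.GaussianBlur(g,(0,0),.6)
def edge(a,b,off=1.0): # print mean profile across line a->b (crop coords)
    a,b=np.array(a)/4+(250,130)-.375,np.array(b)/4+(250,130)-.375
    d=(b-a)/np.linalg.norm(b-a); n=np.array([-d[1],d[0]])
    s=np.arange(-6,6.1,.5); P=[a+(b-a)*f for f in np.linspace(.08,.92,30)]
    A=np.array([[cv2.getRectSubPix(g.astype(np.float32),(1,1),tuple(map(float,p+n*x)))[0,0] for x in s] for p in P])
    return s,A,P,n
for nm,a,b in (("up",(195,131),(520,192)),("lo",(150,331),(470,385))):
    s,A,P,n=edge(a,b); print(nm); print(np.c_[s,A.mean(0),A[:10].mean(0),A[-10:].mean(0)].T)
hsv=cv2.cvtColor(im,cv2.COLOR_BGR2HSV)
print([onz(w,np.array(p)/4+(250,130),z) for p,z in (((568,300),46),((190,131),20),((555,193),20),((140,335),20),((490,392),20))])
```

```text
up
[[ -6.   -5.5  -5.   -4.5  -4.   -3.5  -3.   -2.5  -2.   -1.5  -1.   -0.5   0.    0.5   1.    1.5   2.    2.5   3.    3.5   4.    4.5   5.    5.5
    6. ]
 [192.3 192.6 192.1 191.5 191.1 190.8 190.3 188.9 185.8 180.4 172.4 163.1 155.3 151.9 154.5 161.7 170.6 178.5 184.1 187.3 188.9 189.5 189.7 189.7
  189.6]
 [192.2 193.  192.8 192.2 191.7 191.4 191.  190.  187.8 183.6 177.1 169.  161.3 156.5 157.4 162.5 169.8 177.5 183.  186.8 188.6 189.5 189.8 189.9
  189.8]
 [192.5 192.3 191.7 191.1 190.7 190.4 189.7 187.9 183.7 177.1 167.9 157.7 150.9 149.5 154.7 164.2 173.7 181.3 186.  188.4 189.5 189.8 190.  190.
  190.1]]
lo
[[ -6.   -5.5  -5.   -4.5  -4.   -3.5  -3.   -2.5  -2.   -1.5  -1.   -0.5   0.    0.5   1.    1.5   2.    2.5   3.    3.5   4.    4.5   5.    5.5
    6. ]
 [189.8 190.1 190.2 190.1 189.1 186.3 180.6 171.3 158.1 142.9 129.1 120.4 120.5 128.9 142.6 157.8 170.5 179.  183.1 183.5 181.2 177.5 173.4 169.7
  166.8]
 [190.3 190.2 190.1 189.6 188.3 185.1 179.  169.3 155.7 140.5 127.  119.2 120.1 129.4 143.4 158.8 171.5 180.3 185.3 187.4 187.9 187.6 187.2 186.9
  186.5]
 [190.5 190.7 190.8 190.7 189.7 187.2 181.7 172.8 159.7 144.6 130.6 121.4 120.7 128.5 141.7 156.7 169.3 176.8 179.  175.7 168.  157.5 146.1 135.6
  127.6]]
[array([507. , 458.7,  46. ]), array([452.2, 330.6,  20. ]), array([474.6, 461.2,  20. ]), array([527.1, 314.5,  20. ]), array([549.2, 444.3,  20. ])]
```

Run:
```python
from h import *
import pickle
np.set_printoptions(precision=2,suppress=True,linewidth=150)
w,im=pickle.load(open("w1.pkl","rb"))
def L(a,b,off,z):
    a,b=np.array(a)/4+(250,130)-.375,np.array(b)/4+(250,130)-.375
    d=(b-a)/np.linalg.norm(b-a); n=np.array([-d[1],d[0]])
    return onz(w,a+n*off,z)[:2],onz(w,b+n*off,z)[:2]
ls={"up20":L((195,131),(520,192),-.9,20),"lo0":L((150,331),(470,385),-1.9,0),"lo20":L((150,331),(470,385),1.1,20)}
for k,(a,b) in ls.items(): print(k,a,b,np.degrees(np.arctan2(*(b-a)[::-1])))
a,b=ls["up20"]
for k in ("lo0","lo20"):
    c,d=ls[k]; u=(b-a)/np.linalg.norm(b-a); n=np.array([u[1],-u[0]]); print(k,"width",(c-a)@n,(d-a)@n)
r=onz(w,np.array((568,300))/4+(250,130)-.375,46)[:2]
print("roller",r, "along/perp from up", (r-a)@u,(r-a)@n)
# shuttle: fin and dog black masks
g=cv2.cvtColor(im,cv2.COLOR_BGR2GRAY); m=(g<60).astype(np.uint8); m[:, :140]=0;m[:,250:]=0;m[:150]=0;m[248:]=0
nn,lab,st,ce=cv2.connectedComponentsWithStats(m)
for i in range(1,nn):
    if st[i,4]>100:
        pts=np.argwhere(lab==i)[:,::-1].astype(np.float32); q=cv2.boxPoints(cv2.minAreaRect(pts)); print(st[i],ce[i]); print(q)
        for z in (42,82): print(z,np.array([onz(w,p,z) for p in q])[:,:2].tolist())
```

```text
up20 [450.39 332.  ] [472.38 448.26] 79.28842101275853
lo0 [527.93 320.05] [549.71 443.33] 79.97949076477292
lo20 [526.62 317.35] [547.62 435.92] 79.95755965869286
lo0 width 78.41072297063185 76.90085176986793
lo20 width 77.62568069202291 76.21949214984807
roller [506.44 458.13] along/perp from up 134.3524974009346 31.630450467276845
[ 147  179   54   45 1115] [174.31 200.52]
[[145.84 193.4 ]
 [158.39 175.39]
 [203.02 206.5 ]
 [190.47 224.51]]
42 [[490.9488057480276, 120.67680820650142], [465.8985862922783, 139.65949880454585], [509.7449134335863, 198.50199484946376], [535.9696591045013, 179.86997896015697]]
82 [[481.518316354635, 133.71098045613425], [458.67316694095877, 151.02270116788168], [498.65987829706285, 204.68552900834908], [522.5761651082831, 187.69361452148775]]
[207 207  35  40 701] [224.92 226.92]
[[205.32 235.85]
 [229.02 206.22]
 [244.51 218.61]
 [220.8  248.24]]
42 [[552.9181995349586, 200.13242907610226], [509.41086456180744, 234.57528504903152], [527.4321046743007, 255.90158578934972], [571.7573590545235, 221.6147229379196]]
82 [[538.0327937083438, 206.17244266922643], [498.3552344035936, 237.5834325938959], [514.7901372481335, 257.03246487539735], [555.2136178050271, 225.76373662529917]]
[147 231  17  17 180] [157.17 241.01]
[[147. 231.]
 [163. 231.]
 [163. 247.]
 [147. 247.]]
42 [[545.5004939264452, 118.03507436233807], [545.5414123858059, 140.63111863820902], [569.703824437021, 139.0305270311129], [569.6622536310111, 116.15923385442767]]
82 [[531.2680388832414, 131.30178781462124], [531.3053554552389, 151.9087932163979], [553.3408475785677, 150.44909524932103], [553.3029360833722, 129.59107000014706]]
```

Estimates so far: the station origin is near (488,320) with lane yaw about 79.7°. The fin grip point is near (493,168) and the shuttle yaw is about 52°. Before descending I'll check that the forearm clears the microscope.

```bash
cat >> h.py <<'E'
PSI=np.radians(79.7); U=np.array([np.cos(PSI),np.sin(PSI)]); LN=np.array([-U[1],U[0]]); O=np.array([488.0,320.2])
def st(x,y=0): return O+x*U+y*LN
E
python3 - <<'E'
from h import *
np.set_printoptions(precision=2,suppress=True)
A=[];B=[];A2=[];B2=[]
for p in [(450,270,330),(491,188,47),(491,188,250),(600,200,100),(400,100,400),(500,300,47)]:
    q=bot.inverse_kinematics(np.array(p,float),down(-.66)); r=np.hypot(*p[:2]); print(p,q)
    A.append([1,np.sin(q[1]),np.sin(q[1]+q[2])]);B.append(r); A2.append([1,np.cos(q[1]),np.cos(q[1]+q[2])]);B2.append(p[2])
s1=np.linalg.lstsq(np.array(A),np.array(B),rcond=None);s2=np.linalg.lstsq(np.array(A2),np.array(B2),rcond=None); print(s1[0],s1[1],s2[0],s2[1])
E
```

```text
(450, 270, 330) [ 0.49 -0.22  1.59 -0.    1.77  1.15]
(491, 188, 47) [ 0.32 -0.11  1.95 -0.    1.3   0.98]
(491, 188, 250) [ 0.32 -0.22  1.71 -0.    1.65  0.98]
(600, 200, 100) [ 0.28  0.08  1.67 -0.    1.39  0.94]
(400, 100, 400) [ 0.18 -0.44  1.64 -0.    1.94  0.84]
(500, 300, 47) [ 0.5   0.02  1.83 -0.    1.29  1.16]
[-174.1   344.86  782.14] [454.02] [-162.72  376.53  612.61] [3.9]
```

Run:
```python
from h import *
np.set_printoptions(precision=1,suppress=True)
A=[];B=[]
for r in (450,550,650):
  for z in (50,250,400):
    for tilt in (0,.3):
      o=(R.from_euler('y',tilt)*R.from_rotvec(down(0))).as_rotvec()
      q=bot.inverse_kinematics(np.array([r,0,z],float),o)
      if q is None or abs(q[0])>.01: continue
      a,b=q[1],q[1]+q[2]; c=b+q[4]; s,C=np.sin,np.cos
      A.append([1,0,s(a),s(b),C(b),s(c)]);B.append(r)
      A.append([0,1,C(a),C(b),-s(b),C(c)]);B.append(z)
x,res,_,_=np.linalg.lstsq(np.array(A,float),np.array(B,float),rcond=None); print(x,res,len(B))
q=bot.inverse_kinematics(np.array([491,188,47.]),down(-.66)); a,b=q[1],q[1]+q[2]
e=np.array([x[0]+x[2]*np.sin(a),x[1]+x[2]*np.cos(a)]); w=e+[x[3]*np.sin(b)+x[4]*np.cos(b),x[3]*np.cos(b)-x[4]*np.sin(b)]
print("elbow r,z",e,"offset elbow",e+x[4]*np.array([np.cos(b),-np.sin(b)]),"wrist",w)
```

```text
Traceback (most recent call last):
numpy.linalg.LinAlgError: 1-dimensional array given. Array must be two-dimensional
```

Run:
```python
from h import *
np.set_printoptions(precision=1,suppress=True)
A=[];B=[]
for r in (450,550,650):
  for z in (50,250,400):
    for tilt in (0,.3):
      o=(R.from_euler('y',tilt)*R.from_rotvec(down(0))).as_rotvec()
      q=bot.inverse_kinematics(np.array([r,0,z],float),o)
      if q is None: continue
      a,b=q[1],q[1]+q[2]; c=b+q[4]; s,C=np.sin,np.cos
      A.append([1,0,s(a),s(b),C(b),s(c)]);B.append(r)
      A.append([0,1,C(a),C(b),-s(b),C(c)]);B.append(z)
x,res,rk,_=np.linalg.lstsq(np.array(A,float),np.array(B,float),rcond=None); print(q,x,res,len(B),rk)
for p in ((491,188,47.),):
    q=bot.inverse_kinematics(np.array(p),down(-.66)); a,b=q[1],q[1]+q[2]
    e=np.array([x[0]+x[2]*np.sin(a),x[1]+x[2]*np.cos(a)]); w=e+[x[3]*np.sin(b)+x[4]*np.cos(b),x[3]*np.cos(b)-x[4]*np.sin(b)]
    print("elbow r,z",e,"offset elbow",e+x[4]*np.array([np.cos(b),-np.sin(b)]),"wrist",w)
```

```text
[-0.   0.3  1.  -0.   2.2 -0. ] [  0.6 138.2 459.3 620.3  81.3 302.7] [0.] 36 6
elbow r,z [-49.8 594.8] offset elbow [-71.7 516.4] wrist [525.8 349.7]
```

The forearm could pass close to the microscope eyepieces. I'll lean the tool 15° within the fin's plane, which keeps the pads flush and moves the wrist away from the scope. I'll also grip forward and offset from the lamp neck.

```bash
cat >> h.py <<'E'
def pose(gx,gy,gz,yaw,tau=np.radians(15)):
    f=np.array([np.cos(yaw),np.sin(yaw),0]); a=np.array([f[1],-f[0],0]); z=-np.sin(tau)*f-np.array([0,0,np.cos(tau)])
    return np.array([gx,gy,gz])+19*z, R.from_matrix(np.c_[np.cross(a,z),a,z]).as_rotvec()
E
python3 - <<'E'
from h import *
np.set_printoptions(precision=2,suppress=True)
yaw=np.radians(52)
for z in (260,64): 
    p,o=pose(491,188.5,z,yaw); print(p,bot.inverse_kinematics(p,o))
p,o=pose(491,188.5,260,yaw); bot.move_ptp(p,o)
p,o=pose(491,188.5,64,yaw); print("guard",bot.move_l(p,o,120,guard=12))
s=bot.observe(); print(s['time'],s['tool_pos'],s['contact_force'],s['joint_efforts'])
for n in ("top","wrist"):
    im=bot.capture(n); cv2.imwrite(f"pics/{n}_g.png",im)
a=cv2.resize(cv2.imread("pics/top_g.png")[60:384,150:512],(400,358)); b=cv2.resize(cv2.imread("pics/wrist_g.png"),(400,300))
c=np.zeros((358,800,3),np.uint8); c[:,:400]=a; c[:300,400:]=b; cv2.imwrite("pics/g.png",c)
E
```

```text
[487.97 184.62 241.65] [ 0.39 -0.07  1.61 -0.13  1.83  1.03]
[487.97 184.62  45.65] [ 0.39  0.04  1.82 -0.13  1.5   1.07]
guard False
9.7167 [488.26 184.75  46.25] [0.37 0.57 0.5 ] [ -0.   -59.37 -55.84  -0.53   1.01  -0.  ]
```

View pics/g.png

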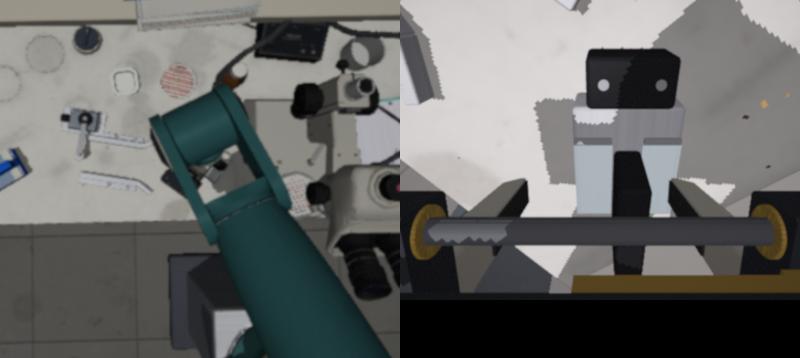

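Fingers straddle the fin: in the right half it shows at (630,200) and looks square to the gripper. The forearm clears the microscope. Next I grasp, turn and bring the shuttle in front of the lane.

Run:
```python
from h import *
np.set_printoptions(precision=2,suppress=True)
def rep(t): s=bot.observe(); print(t,s['time'],s['tool_pos'],"F",s['contact_force'],"open",s['opening'],s['gripper_force']); return s
rep("pre"); bot.grasp(); s=rep("grasped")
# grip point is ~7 mm ahead of shuttle origin (fin -8 +15); origin target st(-125)
for k in (1/3,2/3,1):
    yaw=np.radians(52)+k*(PSI-np.radians(52)); tgt=st(-118)
    g=np.array([491,188.5])+k*(tgt-[491,188.5]); p,o=pose(*g,64,yaw); r=bot.move_l(p,o,60,guard=25); rep(r)
    if r: break
im=bot.capture("wrist"); w=cam("wrist"); import pickle; pickle.dump((w,im),open("w2.pkl","wb")); cv2.imwrite("pics/w2.png",cv2.resize(im,(800,600),interpolation=cv2.INTER_CUBIC))
```

```text
pre 9.8167 [488.2  184.72  46.13] F [ 0.72  0.31 -0.33] open 93.06420052823266 0.0
grasped 10.9667 [487.93 184.64  45.63] F [ 1.16 -0.48  0.04] open 17.950656713472164 29.999345541000366
False 11.275 [480.12 189.82  45.64] F [-3.06  4.02  2.85] open 18.344824528480444 29.999743402004242
False 11.5833 [473.05 194.42  45.65] F [ 0.75  1.6  -3.02] open 17.885488568387405 29.99843269586563
False 11.8917 [465.92 199.27  45.62] F [-2.51  3.41  2.46] open 17.52738740053783 30.000640153884888
```

View pics/w2.png

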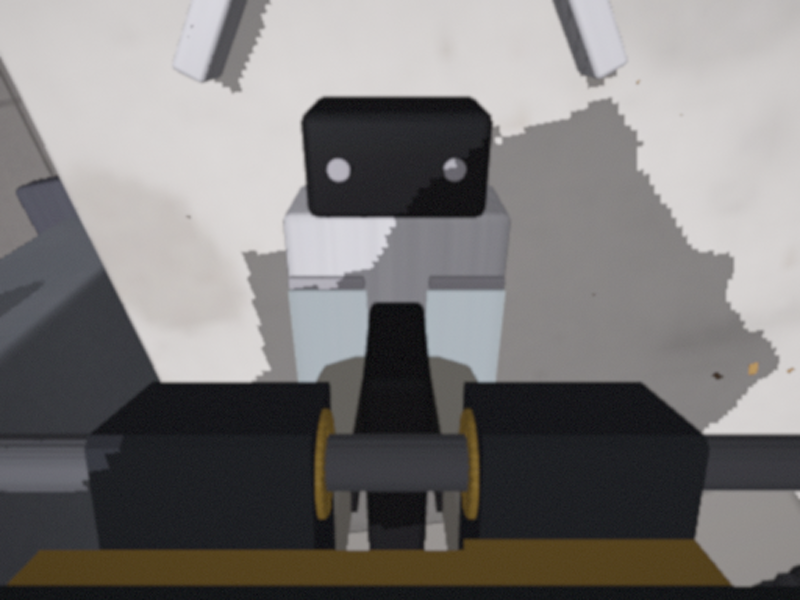

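The shuttle is now facing the lane. The dog spans x=303–491 with its front near y=98 in the 800x600 view. The flare tips have inner top corners at (207,82) and (597,78). I'll check the alignment numerically.

Run:
```python
from h import *
import pickle
np.set_printoptions(precision=1,suppress=True)
w,im=pickle.load(open("w2.pkl","rb"))
def S(uv,z):
    X=onz(w,(np.array(uv)+.5)/1.5625-.5,z)[:2]-O; return np.array([X@U,X@LN])
for n,uv,z in [("flareL",(207,82),20),("flareR",(597,78),20),("oL",(173,66),20),("oR",(627,62),20),("dogBL",(308,215),42),("dogBR",(488,215),42),("front",(397,98),42),("blkFL",(286,218),36),("blkFR",(510,218),36),("finF",(397,303),82),("finL",(370,305),82),("finR",(424,305),82)]: print(n,S(uv,z))
g=bot.observe(); T=R.from_rotvec(g['tool_rot']).as_matrix(); X=(g['tool_pos']-19*T[:,2])[:2]-O; print("grip",X@U,X@LN, np.degrees(np.arctan2(T[1,0],T[0,0])))
```

```text
flareL [-34.   55.2]
flareR [-33.8 -58.7]
oL [-29.7  64.3]
oR [-29.6 -66.6]
dogBL [-67.2  25.4]
dogBR [-67.6 -26.2]
front [-36.   -0.3]
blkFL [-70.1  33.1]
blkFR [-70.6 -33.9]
finF [-74.5  -0. ]
finL [-75.    6.1]
finR [-75.1  -6.2]
grip -118.04831275428997 -0.03257794766878774 79.3505509250493
```

Run:
```python
from h import *
import pickle
np.set_printoptions(precision=2,suppress=True)
p,o=pose(*st(-88,-1.2),64,PSI); print(bot.move_l(p,o,50,guard=20)); s=bot.observe(); print(s['time'],s['contact_force'],s['tool_pos'])
w=cam("wrist"); im=bot.capture("wrist"); pickle.dump((w,im),open("w3.pkl","wb")); cv2.imwrite("pics/w3.png",cv2.resize(im,(800,600),interpolation=cv2.INTER_CUBIC))
```

```text
False
12.6917 [ 2.78  3.15 -0.26] [472.79 228.97  45.67]
```

View pics/w3.png

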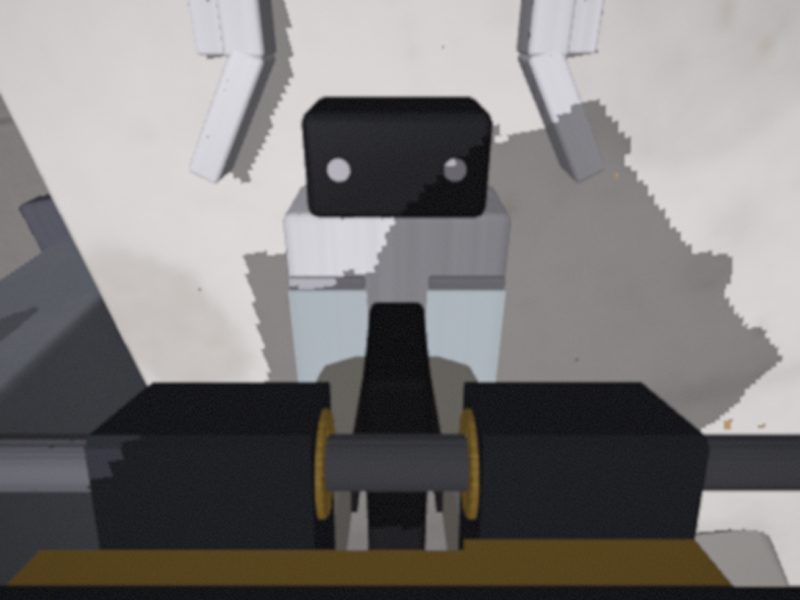

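Rails are symmetric about the dog: inner edges at x≈274 and 519 (row 50), dog middle at 397. I'll quantify the yaw from the row edges.

Run:
```python
from h import *
import pickle
np.set_printoptions(precision=1,suppress=True,linewidth=140)
w,im=pickle.load(open("w3.pkl","rb")); g=cv2.cvtColor(im,cv2.COLOR_BGR2GRAY).astype(int)
def S(uv,z):
    X=onz(w,uv,z)[:2]-O; return np.array([X@U,X@LN])
for r in (2,12,22,30): print(g[r,164:188],g[r,326:350])
```

```text
[162 129  94  79  77  78  78  77  81  98 118 128 129 128 129 128 128 132 163 196 210 211 211 210] [204 204 205 204 205 204 190 151 109 103 103 104 105 105 111 144 180 196 203 206 208 208 207 206]
[186 166 133  98  80  79  78  78  80  80  96 116 126 129 128 128 129 129 128 128 143 176 202 211] [205 205 206 206 205 191 151 111 103 104 105 106 107 124 157 185 198 205 208 209 209 208 207 206]
[203 190 170 138 101  81  80  79  78  78  81  97 117 126 129 129 130 129 129 144 177 203 212 212] [209 209 210 209 196 159 116 103 104 105 107 103 100 138 180 199 206 209 210 209 209 208 207 207]
[208 202 190 169 136  98  82  78  80  78  81  82  98 121 130 130 130 130 130 129 130 135 166 200] [210 211 210 200 168 124 105 105 105 107 107 122 156 185 199 205 209 211 210 209 208 208 208 207]
```

Run:
```python
from h import *
import pickle
np.set_printoptions(precision=2,suppress=True)
w,im=pickle.load(open("w3.pkl","rb"))
def S(uv,z):
    X=onz(w,uv,z)[:2]-O; return np.array([X@U,X@LN])
A=[S((c,r),0) for r,c in ((2,173.25),(12,174.3),(22,175.3),(30,176.2))]; B=[S((c,r),0) for r,c in ((2,332.9),(12,331.9),(22,331.1),(30,330.3))]
print(np.c_[A,B]); print([np.degrees(np.polyfit(*np.array(q).T,1)[0]) for q in (A,B)])
print("dog",S((np.array((303,115))+.5)/1.5625-.5,42),S((np.array((491,115))+.5)/1.5625-.5,42))
```

```text
[[ 16.42  37.51  16.32 -39.12]
 [ 12.21  37.49  12.11 -39.1 ]
 [  7.89  37.49   7.79 -39.18]
 [  4.35  37.44   4.25 -39.17]]
[np.float64(0.3129243395591757), np.float64(0.34353779279404856)]
dog [-9.68 23.49] [ -9.74 -25.7 ]
```

```bash
sed -i 's/^PSI=.*O=np.array.*/PSI=np.radians(79.7); U=np.array([np.cos(PSI),np.sin(PSI)]); LN=np.array([-U[1],U[0]]); O=np.array([488.0,320.2])\nYAW=PSI+.0057\ndef lane(x): return st(x,-.82+.0057*(x-10))/' h.py
python3 - <<'E'
from h import *
import pickle
np.set_printoptions(precision=2,suppress=True)
for x,v in ((-40,50),(0,40),(45,40),(85,30)):
    p,o=pose(*lane(x),64,YAW); r=bot.move_l(p,o,v,guard=18); s=bot.observe(); F=s['contact_force'][:2]; print(x,r,s['time'],"along/left",F@U,F@LN,s['contact_force'][2])
    if r: break
w=cam("wrist"); im=bot.capture("wrist"); pickle.dump((w,im),open("w4.pkl","wb")); 
t=bot.capture("top"); sd=bot.capture("side")
c=np.zeros((600,800,3),np.uint8); c[:300,:400]=cv2.resize(im,(400,300)); c[:300,400:]=cv2.resize(sd[170:260,190:310],(400,300),interpolation=cv2.INTER_CUBIC); c[300:,:400]=cv2.resize(t[140:245,190:330],(400,300),interpolation=cv2.INTER_CUBIC)
c[300:,400:]=cv2.resize(im[0:130,100:273],(400,300),interpolation=cv2.INTER_CUBIC)
cv2.imwrite("pics/w4.png",c)
E
```

```text
-40 False 13.85 along/left 3.6428778608338868 -1.190648727224738 0.05985206791149389
0 False 15.0 along/left 1.0772200296214205 -1.5088091460634032 1.0693179213423405
45 False 16.275 along/left 1.0580203205755798 -1.3811017477827119 1.125770910221114
85 False 17.7583 along/left -3.4070896131106956 -2.0166801426077354 3.254924137242191
```

View pics/w4.png

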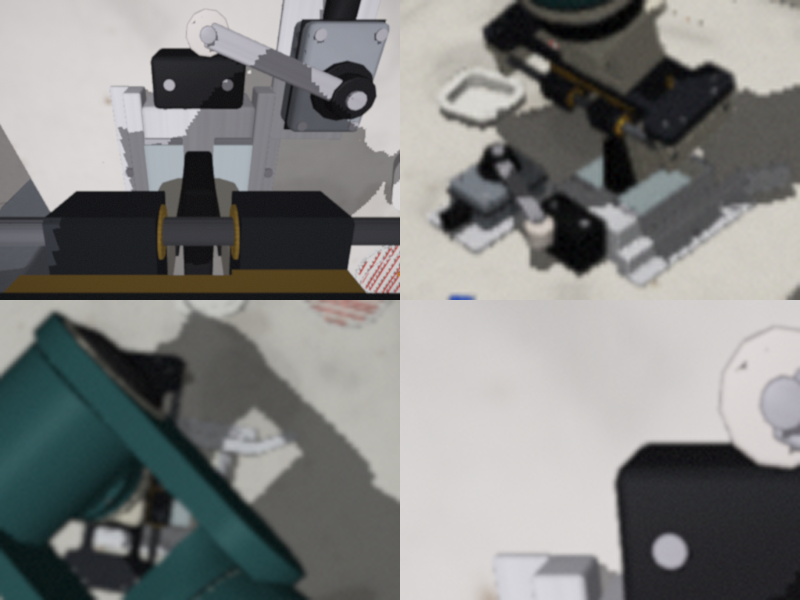

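The wrist view (400x300) shows the shuttle between the rails and the dog against the roller. The arm end screw is at (208,35) and the pivot screw at (356,100). Next is the arm angle.

```bash
cat >> h.py <<'E'
def ang(w,r,p,zr=51,zp=58):
    a,b=onz(w,r,zr)[:2],onz(w,p,zp)[:2]; d=a-b; print("len",np.linalg.norm(d),"pivot st",(b-O)@U,(b-O)@LN,"deg",np.degrees(np.arctan2(d@U,d@LN))-.33)
E
python3 - <<'E'
from h import *
import pickle
np.set_printoptions(precision=2,suppress=True)
w,im=pickle.load(open("w4.pkl","rb"))
for zr,zp in ((50,50),(51,60),(52,70)): ang(w,np.array((208.5,35.5))*1.28-.5,np.array((356.5,100.5))*1.28-.5,zr,zp)
E
```

```text
len 85.72851174288255 pivot st 142.86191203054304 -84.12581010808691 deg 21.176532697185127
len 78.9532679874392 pivot st 145.9658299157274 -77.99629716561536 deg 20.75808231492837
len 72.18302591427684 pivot st 149.06974780091178 -71.86678422314391 deg 20.26110592779715
```

Run:
```python
from h import *
import pickle
np.set_printoptions(precision=1,suppress=True)
w4,im4=pickle.load(open("w4.pkl","rb"))
b=onz(w4,np.array((356.5,100.5))*1.28-.5,50)[:2]
p,o=pose(*lane(101.5),64,YAW); print(bot.move_l(p,o,25,guard=18)); bot.hold(.3)
s=bot.observe(); F=s['contact_force'][:2]; print(s['time'],F@U,F@LN,s['contact_force'][2])
w=cam("wrist"); im=bot.capture("wrist"); pickle.dump((w,im),open("w5.pkl","wb"))
for ww,i in ((w4,im4),(w,im)):
    pr=proj(ww,[*(b-84*np.array([0,0])),50]); g=cv2.cvtColor(i,cv2.COLOR_BGR2GRAY)
    # predicted roller centre over angles, circle candidates
    for n,mn,mx,p2 in (("roller",20,32,18),("pivot",8,18,18)):
        C=cv2.HoughCircles(cv2.resize(g,None,fx=2,fy=2),cv2.HOUGH_GRADIENT,1,15,param1=80,param2=p2,minRadius=mn*2*0+ (mn if n=="pivot" else 40),maxRadius=(mx if n=="pivot" else 66))
        if C is not None: 
            for c in C[0][:40]:
                u=c[:2]/2
                if n=="roller" and u[1]<110 and u[0]>190 and u[0]<360:
                    a=onz(ww,u,46)[:2]; d=a-b; print("roller px",u,c[2]/2,"len",np.linalg.norm(d),"deg",np.degrees(np.arctan2(d@U,d@LN))-.33)
                if n=="pivot" and np.linalg.norm(u-pr)<12: print("pivot px",u,"pred",pr)
```

```text
False
19.0167 -3.27266487588622 -1.9117803848247314 3.423371868028929
roller px [266.2  42.8] 29.95 len 85.81890594468565 deg 21.464019298492456
roller px [265.8  34.8] 24.15 len 87.11012108749145 deg 23.086536972209565
roller px [289.2  43.2] 29.95 len 85.83838899188271 deg 33.778354973370966
roller px [288.2  35.2] 24.95 len 87.84701395372902 deg 35.074411450349515
```

Run:
```python
from h import *
import pickle
np.set_printoptions(precision=1,suppress=True)
w4,_=pickle.load(open("w4.pkl","rb")); b=onz(w4,np.array((356.5,100.5))*1.28-.5,50)[:2]
bot.gripper_open(); s=bot.observe(); print(s['time'],s['opening'],s['contact_force'])
def look(lo,hi):
    w=cam("wrist"); g=cv2.cvtColor(bot.capture("wrist"),cv2.COLOR_BGR2GRAY); 
    C=cv2.HoughCircles(cv2.resize(g,None,fx=2,fy=2),cv2.HOUGH_GRADIENT,1,15,param1=80,param2=18,minRadius=lo,maxRadius=hi)
    for c in (C[0] if C is not None else []):
        u=c[:2]/2; a=onz(w,u,46)[:2]; d=a-b
        if 80<np.linalg.norm(d)<92 and d@LN>20: print("roller",u,c[2]/2,np.linalg.norm(d),"deg",np.degrees(np.arctan2(d@U,d@LN))-.33)
look(40,66)
p=s['tool_pos']; bot.move_l(p+[0,0,70],None,80,guard=12)
look(25,50)
bot.move_l(p+[0,0,160],None,120,guard=12); bot.hold(.5)
s=bot.observe(); print(s['time'],s['tool_pos'],s['contact_force']); look(15,40)
w=cam("wrist"); pickle.dump((w,bot.capture("wrist")),open("w6.pkl","wb"))
```

```text
20.325 93.2568234819445 [-0.9  0.3 -0.9]
roller [290.2  41.8] 30.9 85.82509541787995 deg 34.19158279586758
roller [290.8  33.8] 23.15 87.38664595709838 deg 35.689773451449234
roller [283.2  35.8] 22.05 89.26754793347186 deg 34.273501929126525
roller [282.2  43.8] 20.35 87.93854274832213 deg 32.69648275871459
roller [281.2  32.2] 21.2 84.35217267288932 deg 34.38457129519146
roller [274.2  27.2] 15.35 89.06003435799143 deg 34.23295986264145
22.85 [505.6 415.2 205.6] [-0.4 -0.2 -0.6]
```

The shuttle stayed put with the arm at about 34°, and the gripper is clear. Handing in.

```bash
python3 -c "
from workcell import bot
print(bot.sign_off())"
```

```text
the job is handed in; nothing more can be done
None
```

The shuttle is in the lane with its dog holding the roller arm at about 34° (camera estimate), the gripper is open and clear, and I handed the job in at about 23 s; no verdict came back.

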